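Draw the specimen plate back to its stop and clamp it

ROBOT

A 6-joint arm with a two-finger parallel gripper is mounted at the origin on the work surface. World frame = base frame: x ahead of the robot, y to its left, z up, the work surface at z = 0. Lengths are in m, angles in rad, forces in N, time in s.
With the tool pointing down it reaches from about 0.325 to 0.75 m from the base axis. Payload 7.6 kg.
Tool frame: the origin (TCP) lies midway between the tips of the shut fingers; the grasp point (between the pads) lies behind it (grip_point_offset is the x of the grasp point in the tool frame, in m); x points along the fingers, z is the direction in which the jaws open and shut, and the axes are right-handed (so a half turn about x gives the same grasp; the last joint's range is limited). The gripper opens to 85 mm and grips with 20 to 120 N. Pads are 22 mm wide; open, the fingers measure 114 mm over their backs; the gripper's body (76 mm by 85 mm) begins 54 mm behind the grasp point. The pads swing forward as they close: fully open they stand 13 mm farther back than shut.
Start: joints at [1.105, 0.052, 1.401, -0, 1.689, -0.07], TCP at [0.202, 0.484, 0.231] pointing down, gripper open.
Joint ranges: [-2.9, 2.9], [-0.91, 2.17], [0.12, 2.37], [-1.06, 4.2], [0.26, 2.73], [-2.93, 2.93]. Speed limits (rad/s): [2.57, 2.57, 3.01, 3.14, 3.14, 3.14].

INTERFACE

Orientations are given as [roll, pitch, yaw] about the fixed x, y, z axes, in that order (R = Rz(yaw) Ry(pitch) Rx(roll)).
In Python, from plant import * gives the robot as it stands.
- The arm moves only by the tool step_arm, never from a script. Its arguments are lists of equal length, an entry for each row: "dp": the shift along the tool's x, y, z normalised to -1 to 1, where 1 is 0.25 m, a list of three; "spin": the turn about the tool's x normalised to -1 to 1, where 1 is 2 rad; "fingers": the gripper's target within -1 to 1 (fully open at 1, half-way at 0, shut at -1). In form: {"dp": [[dx, dy, dz], ...], "spin": [spin, ...], "fingers": [fingers, ...]}. A call has exactly 10 rows; each row is the pose to reach, as a shift and turn from the pose commanded when the call began, along the tool's axes at that moment; what a row does not reach only later rows make up. A row lasts 1/10 s, in which the tool goes at most 50 mm and 8.59 degrees, less where a joint would pass 70% of its speed; a pose out of reach is approached as far as the arm can. A call with a number of a shift or a turn outside -1 to 1 is refused whole. A call with a gripper value outside its range is refused whole. The fingers move at their own pace and stop on an object; "squeeze" is the grip in N (left out, the last holds). Time passes only in rows, so rows that repeat a pose let the fingers close, or fill a call up. It gives the time, the measured TCP pose, the force and the opening at its end, in the units of the state.
- observe(): the state, without advancing time (a new reading comes with each control period).
- snapshot(name): name is "scene" or "top"; returns the picture (420x560x3 uint8, blue, green, red); there is no depth.
- camera_info(name): a dict with "vertical_fov" (degrees; the focal length in pixels is half the picture's height over the tangent of half this angle, whatever the lens; pixels are square), "cx", "cy" (the principal point, pixels), "rvec" (rotation vector, rad) and "tvec" (3), from world to camera coordinates, as OpenCV has them. Camera axes: x right, y down, z forward; pixel columns grow to the right and rows downward; lengths in m; the calibration is good to about 2 mm. A picture is of the moment at which its call begins. camera_info takes no time and is no camera call.
- hand_in(): hands the job in, once; it reports no verdict.
Trained networks look in the newest picture that a camera, given by its name, has taken for a name from the list of things; names that differ only in an ending like _2 or _b are one class to them, and where a whole thing is asked for, a point or a joint stands for the part that bears it (a point fixed in the world has none). Each returns a list of dicts, best first, with "conf" (0 to 1); they miss things now and then, are a little off and sometimes report something else, mostly with a low value. They report only what shows in the picture. A call takes as long as a camera call.
- spot_in(camera, query): "location" ([x, y, z] in m, in the coordinates of the camera as it stood for that picture, good to about 4 mm: the middle of the surface that is visible of it).
- masks_of(camera, query): "mask" (420x560 bool, what is visible of it).
The state is a dict: "time": time; "q": joint angles; "qd": joint speeds; "effort": joint torques, N m; "ee_pos": TCP position; "eef_rot": TCP orientation; "contact_force": force on the tool from outside, world axes, zero at the start; "wrist_torque": the same for the moment, N m; "opening": finger opening in m.
Only numpy, scipy, OpenCV 4.12 (cv2) and the standard library are available. Lean on these libraries where they do the work, as an engineer would, in place of code of your own. Each camera call takes 0.05 s, during which the arm holds its last target. There are 200 camera calls.

TASK

The flat specimen plate of the microscope stage is pushed in under the objectives and has nothing to hold: press down on its bare front part and drag it back by friction until it is fully home against the stop at the front of the stage. Then swing the clamp lever across the plate until it is fully closed against its own stop, so that the plate can be loaded. The slide is delicate, so never press on the plate with more than 25 N, do not bump the objective head, leave the things lying about where they are and let go of everything at the end.

Things in the scene. Friction and masses are not known exactly. Their poses are not given: they have to be found in the camera images.
- stage_front (a point): Stage reference point, at bench height below the middle of the front face of a fixed block 300 mm long, 150 wide. Its x axis runs along the stage from the front towards the objectives, y to its left, z up; all mm below are in this frame. Black side rails at y = -69 to -47 and 47 to 69 (top z = 39). A black rear cover (x 235-300, y -69 to 69, z 40-60) always hides the plate's far end.
- front_stop (a point): Middle of the rear face of the low steel stop lip at the front of the stage (x = 6, y = 0, z = 28, the lip's top; the lip spans x 0 to 6), where the plate's front edge comes to rest when home. The plate's flat aluminium top lies level, but its height varies and is not measured: anywhere from z = 31 to 37 mm, unyielding. Touch down slowly and feel for it.
- plate (a joint): Travel (m) of the flat plate, 220 x 88 mm, sliding between the rails; no handle, edges out of reach; flush glass window 132 mm behind its front edge. Front edge at x = 76 - 1000*value: 0 = fully in, 0.070 = home on the stop. Starts 0 to 0.030, stays where left, needs about 3 N to slide. Closed fingertips pressing 10 to 20 N carry it; if they slip, lift and stroke again.
- clamp (a joint): Angle (rad) of the flat steel clamp lever on the left rail, turning about an upright pivot at x = 30, y = 66; it passes over the plate (lever z 41 to 49). At 0 it points left and rear, 50 degrees from +x towards +y; rising values turn it clockwise seen from above; 2.443 = closed on its stop, pointing straight to -y. Starts 0 to 0.45, stiff (about 2.6 N at the post), stays where left.
- clamp_post (a point): Middle of the upright black round post on the clamp lever's free end, by which it is turned: 14 mm in diameter, z = 49 to 85, this point at z = 67, 58 mm from the pivot. It can be pinched from above with light grip and led round in an arc with the fingers' direction kept, or pushed round.
- head: Objective head, not to be bumped: a dark column 45 x 45 mm, origin at bench height under its middle, at x = 207, y = -98 in the stage frame, with a white arm (x 187 to 227, y -120 to 40, z 99 to 125) from which two objectives hang over the plate at y = 2 and -43 (31 mm across, lower ends at z = 50).
- dish: Bystander, to be left alone: a small round open glass dish, 60 mm across, 14 mm high; origin under its middle.
- spare_objective: Bystander, to be left alone: a spare steel microscope objective standing on the bench, 31 mm across, 46 mm high; origin under its middle.
- oil_bottle: Bystander, to be left alone: a small amber glass bottle, 28 mm across, 55 mm high; origin under its middle.
- driver: Bystander, to be left alone: a screwdriver with a black handle lying on the bench, 150 mm long; origin under its middle.
- slide_box: Bystander, to be left alone: a grey slide box, 85 x 35 x 30 mm; origin under its middle.
- adapter_ring: Bystander, to be left alone: a brass adapter ring, 38 mm across, 10 mm high, lying on top of the stage's rear cover; origin under its middle.
- sample_jar: Bystander, to be left alone: a glass jar, 44 mm across, 50 mm high; origin under its middle.

How it is judged:
On the way, in this order (a step that is already met when the one before it is completed fails the run):
1. the plate is drawn home against the front stop, within 3 mm, while the clamp lever is still open (value of joint plate above 0.067 m and value of joint clamp below 0.8 rad), for 0.2 s.
2. the clamp lever is swung shut, within 0.12 rad of its stop, over the plate that is still home (value of joint plate above 0.067 m and value of joint clamp above 2.32 rad), for 0.2 s.
At the end, for the whole second after the job is handed in: The plate is home against the front stop within 3 mm (joint plate above 0.067), the clamp lever is closed within 0.12 rad of its stop (joint clamp above 2.32), both at rest and released (all of step 2 and contact force between the fingers and plate below 0.3 N and velocity of joint clamp below 0.05 rad/s and velocity of joint plate below 0.005 m/s); the robot touches nothing.
It fails at once if the fingers press on the plate with more than 25 N (contact force between the fingers and plate above 25 N).
It fails at once if the objective head is bumped (more than 3 N) (contact force between any of the fingers, the arm and head above 3 N).
It fails at once if one of the things lying about is moved by more than 15 mm (distance of any of dish, spare_objective, oil_bottle, driver, slide_box, adapter_ring, sample_jar from where it was at the start of the episode above 0.015 m).
It also fails if it takes over 51 s, if anything falls off the work surface, if the arm or the gripper's body presses on something with over 40 N, if the wrist force passes 120 N, or if a joint passes its speed limit or range.

## Working session

There is one attempt and no reset: what is moved stays moved. The work goes in short steps, Python scripts to look and compute and a tool call to move; the robot and the scene stay as the last step left them, time stands still between calls to the robot, and variables do not carry over. Pictures are saved under pics/ and viewed, about 8 in all and at most 12, crops included, and the job is handed in when it is done.

Besides the shell and the picture viewer there is one more tool, called after "Call:" in YAML: its name, and indented under it one key for each argument. step_arm: Moves the arm, as the interface text tells. Its arguments: {"type":"object","properties":{"dp":{"type":"array","items":{"type":"array","items":{"type":"number","minimum":-1,"maximum":1}}},"spin":{"type":"array","items":{"type":"number","minimum":-1,"maximum":1}},"fingers":{"type":"array","items":{"type":"number"}},"squeeze":{"type":"number"}},"required":["dp","spin","fingers"]}

```bash
ls; mkdir -p pics; python3 - <<'E'
from plant import *
import cv2
for c in ("scene","top"):
    im=snapshot(c); cv2.imwrite(f"pics/{c}0.png",im); print(c,camera_info(c))
o=observe(); print(o)
for c in ("top","scene"):
    for q in ("clamp_post","head","plate","adapter_ring"):
        try: print(c,q,[(r["conf"],r["location"]) for r in spot_in(c,q)][:3])
        except Exception as e: print(c,q,e)
E
```

```text
pics
scene {'vertical_fov': 45.44969428608466, 'cx': 268.7680998105489, 'cy': 214.28624527528433, 'rvec': array([ 2.26514572,  0.8500346 , -0.32254766]), 'tvec': array([-0.47376431, -0.21232912,  1.31278364])}
top {'vertical_fov': 54.065723135173855, 'cx': 278.3456949244189, 'cy': 210.13945564207552, 'rvec': array([ 2.17819164, -2.16385194,  0.15966289]), 'tvec': array([0.0263902 , 0.58967252, 0.93134594])}
{'time': 0.1, 'q': array([ 1.10470428e+00,  5.27809249e-02,  1.40159875e+00,  1.89564000e-05,
        1.68862644e+00, -7.03140952e-02]), 'qd': array([-1.10511479e-03, -1.45312498e-03, -2.24886944e-03, -1.55274281e-03,
       -8.25379264e-05,  2.81409779e-05]), 'effort': array([ 1.17376494e-03, -3.82582641e+01, -3.60984743e+01, -7.25964355e-05,
        4.78098824e-03,  1.46213188e-05]), 'ee_pos': array([0.20226155, 0.48418452, 0.23056526]), 'eef_rot': array([ 3.05795878,  1.56938274, -2.05020593]), 'contact_force': array([-0.14947364,  0.24357104,  0.60768967]), 'wrist_torque': array([ 0.04523388,  0.00648376, -0.02532193]), 'opening': 0.08548751868596693}
top clamp_post [(0.73, [-0.0544, 0.0197, 0.9438])]
top head [(0.69, [0.1738, 0.0851, 0.9936]), (0.65, [0.116, -0.1079, 0.8915])]
top plate [(0.58, [0.0413, -0.0352, 0.9753])]
top adapter_ring []
scene clamp_post [(0.75, [0.0163, -0.0108, 1.0667])]
scene head [(0.77, [-0.0104, 0.102, 0.8522])]
scene plate [(0.58, [-0.0273, 0.0731, 1.0128])]
scene adapter_ring [(0.6, [0.093, 0.1252, 0.9128]), (0.51, [-0.1557, 0.1895, 0.8758])]
```

View pics/top0.png

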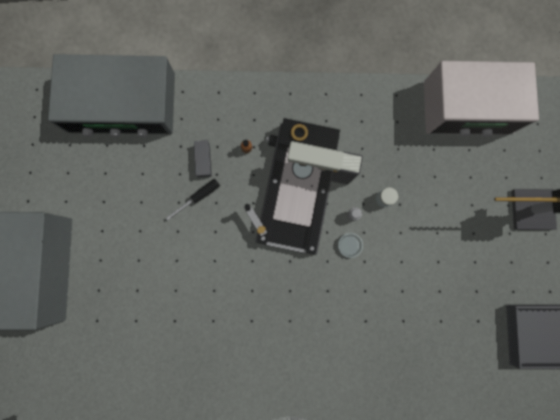

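View pics/scene0.png

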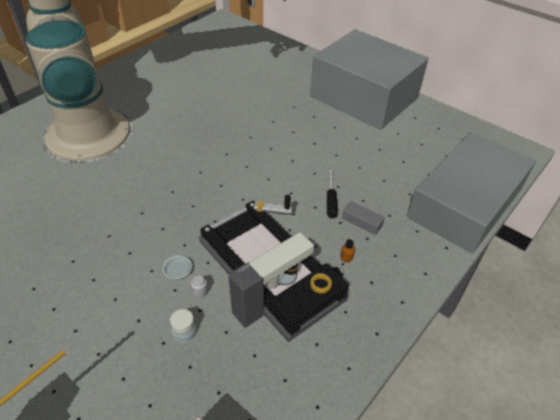

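The top view shows the stage running from (290,248) at the front to (315,125) at the rear. The clamp post is near (248,208), the head arm at (323,158). In the scene view the stage's front is at (228,215) and the clamp post at (288,202). Next I'll zoom in to click corners.

```bash
python3 - <<'E'
import cv2
a=cv2.imread("pics/top0.png")[110:260,230:370]; b=cv2.imread("pics/scene0.png")[190:340,190:355]
f=lambda i:cv2.convertScaleAbs(cv2.resize(i,None,fx=4,fy=4,interpolation=cv2.INTER_CUBIC),alpha=1.7,beta=15)
cv2.imwrite("pics/t1.png",f(a)); cv2.imwrite("pics/s1.png",f(b))
E
```

```text
(no output)
```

View pics/t1.png

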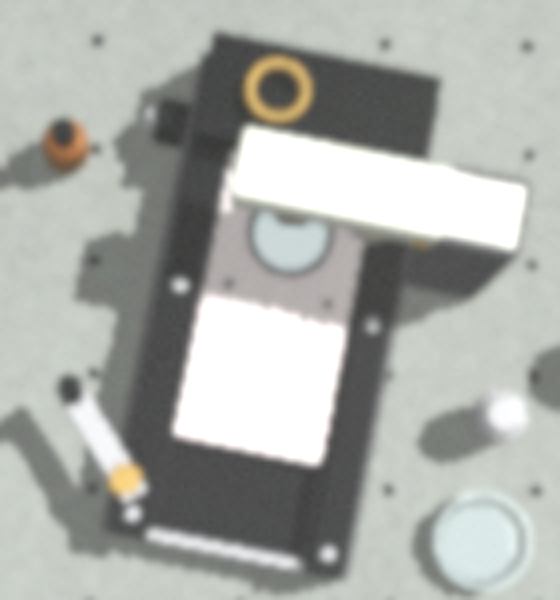

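View pics/s1.png

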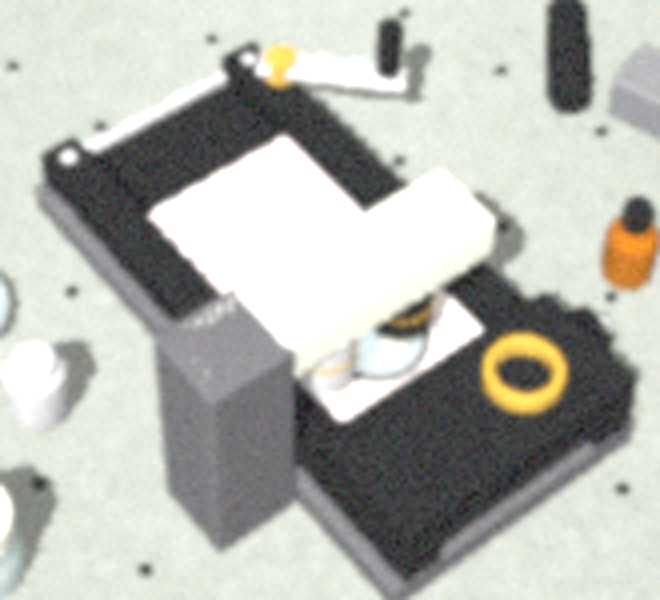

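```bash
cat > fit.py <<'E'
from plant import *
import numpy as np, cv2
from scipy.optimize import least_squares
def proj(c,P):
    i=camera_info(c); f=210/np.tan(np.radians(i["vertical_fov"]/2))
    K=np.array([[f,0,i["cx"]],[0,f,i["cy"]],[0,0,1.]])
    return cv2.projectPoints(np.asarray(P,float).reshape(-1,1,3),np.asarray(i["rvec"]),np.asarray(i["tvec"]),K,None)[0][:,0]
def S(p,P):  # stage mm -> world m
    c,s=np.cos(p[2]),np.sin(p[2]); P=np.asarray(P,float)/1000
    return np.c_[p[0]+c*P[:,0]-s*P[:,1],p[1]+s*P[:,0]+c*P[:,1],P[:,2]]
def post(a,z=85): 
    t=np.radians(50)-a; return [30+58*np.cos(t),66+58*np.sin(t),z]
E
python3 - <<'E'
from fit import *
def pts(p):
    x=76-1000*p[3]
    T=[(300,69,60),(300,-69,60),(0,-69,39),(6,47,28),(6,-47,28),(x,44,34),(x,-44,34),(227,40,125),(227,-120,125),(187,-120,125),post(p[4])]
    s=[(300,69,60),(300,-69,60),(x,44,34),(x,-44,34),(0,69,39),(0,-69,39),(227,40,125),(187,40,125),post(p[4])]
    return T,s
t=np.array([(215,33),(440,78),(345,577),(150,530),(298,562),(175,437),(322,465),(245,125),(528,182),(515,250),(70,385)])/4+(230,110)
s=np.array([(632,375),(400,578),(285,135),(150,215),(240,45),(45,155),(495,215),(438,168),(390,22)])/4+(190,190)
def r(p):
    T,Q=pts(p); return np.r_[(proj("top",S(p,T))-t).ravel(),(proj("scene",S(p,Q))-s).ravel()]
b=min((least_squares(r,[.42,0,y,.015,.2],loss="soft_l1") for y in (0,-.3,.3)),key=lambda b:b.cost)
print(b.x.round(4),b.cost); e=r(b.x).reshape(-1,2); print(e.round(1).tolist())
for c,R in (("top",[-0.0544,.0197,.9438]),("scene",[.0163,-.0108,1.0667])):
    i=camera_info(c); M=cv2.Rodrigues(np.asarray(i["rvec"]))[0]; print("post nn",M.T@(np.array(R)-i["tvec"]))
print("post",S(b.x,[post(b.x[4],67)]))
np.save("p.npy",b.x)
E
```

```text
[ 0.4993  0.01   -0.1958  0.0121  0.1099] 23.37061381605814
[[0.0, -1.1], [1.2, -0.5], [-0.1, 0.4], [0.1, -0.2], [2.4, -0.2], [0.1, -1.1], [0.1, -0.5], [0.1, -0.0], [1.4, 0.6], [1.4, 1.2], [0.1, 0.5], [1.6, -0.1], [1.9, -10.5], [-0.0, -0.5], [-0.7, -0.9], [2.6, -2.0], [-2.1, -0.7], [0.4, 0.5], [0.3, -1.1], [-0.2, 0.1]]
post nn [0.56689533 0.0850875  0.05422765]
post nn [0.5763508 0.0830188 0.0475585]
post [[0.59051957 0.10001491 0.067     ]]
```

```bash
cat >> fit.py <<'E'
from scipy.spatial.transform import Rotation as Rn
def tool(o=None):
    o=o or observe(); return np.array(o["ee_pos"]),Rn.from_euler("xyz",o["eef_rot"]).as_matrix()
def to(P,p=None):
    """stage mm target -> dp numbers from the present pose"""
    p=np.load("p.npy") if p is None else p
    t,R=tool(); w=S(p,[P])[0]; print("world",w.round(4),"dp",(R.T@(w-t)/.25).round(4))
def where():
    p=np.load("p.npy"); t,R=tool(); c,s=np.cos(p[2]),np.sin(p[2]); d=t[:2]-p[:2]
    print("stage mm",(1000*np.array([c*d[0]+s*d[1],-s*d[0]+c*d[1],t[2]])).round(2))
E
python3 - <<'E'
from fit import *
p=np.load("p.npy"); t,R=tool(); print(R.round(3)); 
try: print(grip_point_offset)
except Exception as e: print(e)
ex=np.array([np.cos(p[2]),np.sin(p[2]),0]); v=R.T@ex; a=np.arctan2(-v[1],v[2]); print("z of tool->stage x: spin rad",a,"or",a-np.sign(a)*np.pi)
to((115,0,150)); to((115,0,45))
import itertools
i=camera_info("top"); f=210/np.tan(np.radians(i["vertical_fov"]/2)); M=cv2.Rodrigues(np.asarray(i["rvec"]))[0]; C=-M.T@np.asarray(i["tvec"])
for n,u in dict(driver1=(168,219),driver2=(217,182),box=(203,160),bottle=(247,147),cup=(357,213),dish=(349,245)).items():
    r=M.T@np.array([(u[0]-i["cx"])/f,(u[1]-i["cy"])/f,1]); w=C+r*(.015-C[2])/r[2]; d=w[:2]-p[:2]
    c,s=ex[:2]; print(n,w.round(3),(1000*np.array([c*d[0]+s*d[1],-s*d[0]+c*d[1]])).round())
E
```

```text
[[-0.    -0.923  0.386]
 [-0.     0.386  0.923]
 [-1.     0.    -0.   ]]
-0.0187
z of tool->stage x: spin rad 1.370807459426787 or -1.7707851941630062
world [ 0.6121 -0.0124  0.15  ] dp [ 0.3251 -2.2784 -1.2018]
world [ 0.6121 -0.0124  0.045 ] dp [ 0.7451 -2.2784 -1.2018]
driver1 [0.569 0.292 0.015] [ 13. 290.]
driver2 [0.659 0.178 0.015] [124. 196.]
box [0.713 0.213 0.015] [170. 241.]
bottle [0.746 0.107 0.015] [224. 143.]
cup [ 0.587 -0.16   0.015] [ 119. -150.]
dish [ 0.51  -0.139  0.015] [  39. -144.]
```

Call:
step_arm:
  dp:
    - [0.02,-0.15,-0.08]
    - [0.04,-0.3,-0.16]
    - [0.06,-0.45,-0.24]
    - [0.08,-0.6,-0.32]
    - [0.1,-0.75,-0.4]
    - [0.12,-0.9,-0.47]
    - [0.12,-1.0,-0.53]
    - [0.12,-1.0,-0.53]
    - [0.12,-1.0,-0.53]
    - [0.12,-1.0,-0.53]
  spin: [0,0,0,0,0,0,0,0,0,0]
  fingers: [-1,-1,-1,-1,-1,-1,-1,-1,-1,-1]
  squeeze: 30

```text
time: 1.5
ee_pos: [0.3816, 0.2664, 0.2014]
eef_rot: [0.318, 1.57, 1.494]
contact_force: [-0.6, 0.6, -0.4]
opening: -0.0002
```

Call:
step_arm:
  dp:
    - [0.0,-0.15,-0.08]
    - [0.0,-0.3,-0.16]
    - [0.0,-0.45,-0.24]
    - [0.0,-0.6,-0.32]
    - [0.0,-0.75,-0.4]
    - [0.0,-0.9,-0.47]
    - [0.0,-1.0,-0.53]
    - [0.0,-1.0,-0.53]
    - [0.0,-1.0,-0.53]
    - [0.0,-1.0,-0.53]
  spin: [0.07,0.14,0.21,0.28,0.35,0.42,0.49,0.56,0.63,0.685]
  fingers: [-1,-1,-1,-1,-1,-1,-1,-1,-1,-1]

```text
time: 2.5
ee_pos: [0.5616, 0.0483, 0.2011]
eef_rot: [2.524, 1.57, 2.325]
contact_force: [-0.6, 0.0, 0.3]
opening: 0.0
```

```bash
python3 - <<'E'
from fit import *
o=observe(); print(o["time"],o["q"],o["contact_force"],o["opening"]); where()
p=np.load("p.npy"); t,R=tool(); v=R.T@np.array([np.cos(p[2]),np.sin(p[2]),0]); print("spin left",np.arctan2(-v[1],v[2]))
to((115,0,60)); to((115,0,40))
E
```

```text
2.5 [2.00574313e-02 1.71692829e-01 1.33177877e+00 3.00783162e-04
 1.63839186e+00 2.19076580e-01] [-0.58146483  0.02144585  0.26947292] 3.620176141508042e-05
stage mm [ 53.64  49.68 201.13]
spin left -0.0031962733201471145
world [ 0.6121 -0.0124  0.06  ] dp [ 0.5644 -0.1981  0.2463]
world [ 0.6121 -0.0124  0.04  ] dp [ 0.6444 -0.1981  0.2463]
```

Call:
step_arm:
  dp:
    - [0.05,-0.1,0.12]
    - [0.15,-0.198,0.246]
    - [0.3,-0.198,0.246]
    - [0.43,-0.198,0.246]
    - [0.53,-0.198,0.246]
    - [0.58,-0.198,0.246]
    - [0.61,-0.198,0.246]
    - [0.63,-0.198,0.246]
    - [0.64,-0.198,0.246]
    - [0.64,-0.198,0.246]
  spin: [0,0,0,0,0,0,0,0,0,0]
  fingers: [-1,-1,-1,-1,-1,-1,-1,-1,-1,-1]

```text
time: 3.5
ee_pos: [0.6128, -0.0132, 0.0421]
eef_rot: [0.193, 1.569, -0.001]
contact_force: [-1.0, -0.4, 0.4]
opening: -0.0002
```

Call:
step_arm:
  dp:
    - [0.001,0,0]
    - [0.002,0,0]
    - [0.003,0,0]
    - [0.004,0,0]
    - [0.005,0,0]
    - [0.006,0,0]
    - [0.007,0,0]
    - [0.008,0,0]
    - [0.009,0,0]
    - [0.01,0,0]
  spin: [0,0,0,0,0,0,0,0,0,0]
  fingers: [-1,-1,-1,-1,-1,-1,-1,-1,-1,-1]

```text
time: 4.5
ee_pos: [0.6123, -0.0133, 0.0388]
eef_rot: [1.149, 1.571, 0.954]
contact_force: [0.3, 0.4, 1.0]
opening: 0.0001
```

```bash
python3 - <<'E'
from fit import *
where(); print(observe()["contact_force"]); cv2.imwrite("pics/s2.png",cv2.resize(snapshot("scene")[150:350,170:380],None,fx=3,fy=3,interpolation=cv2.INTER_CUBIC))
E
```

```text
stage mm [115.38  -0.85  38.79]
[0.34099347 0.40919845 0.97465538]
```

View pics/s2.png

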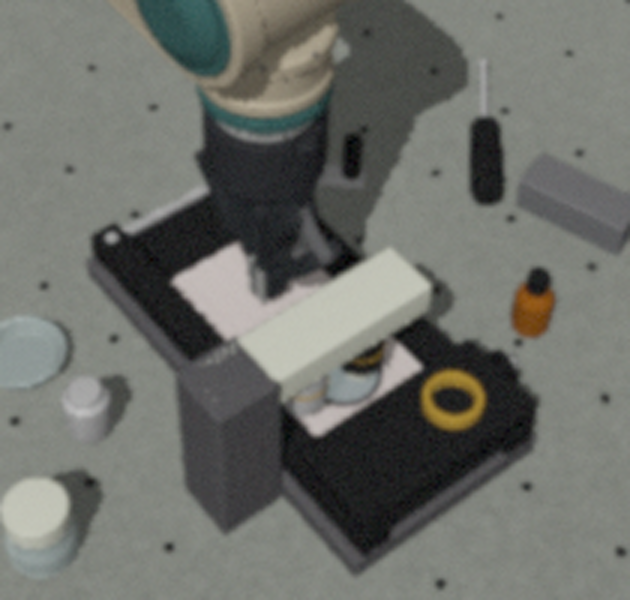

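The shut fingers stand over the plate's front at crop (270,290), clear of the arm. The clamp post is still at (352,155). I'll feel down in small steps.

Call:
step_arm:
  dp:
    - [0.0005,0,0]
    - [0.001,0,0]
    - [0.0015,0,0]
    - [0.002,0,0]
    - [0.0025,0,0]
    - [0.003,0,0]
    - [0.003,0,0]
    - [0.003,0,0]
    - [0.003,0,0]
    - [0.003,0,0]
  spin: [0,0,0,0,0,0,0,0,0,0]
  fingers: [-1,-1,-1,-1,-1,-1,-1,-1,-1,-1]

```text
time: 5.55
ee_pos: [0.6123, -0.0133, 0.0381]
eef_rot: [1.244, 1.571, 1.049]
contact_force: [0.8, -0.5, 0.3]
opening: 0.0003
```

Call:
step_arm:
  dp:
    - [0.0005,0,0]
    - [0.001,0,0]
    - [0.0015,0,0]
    - [0.002,0,0]
    - [0.002,0,0]
    - [0.002,0,0]
    - [0.002,0,0]
    - [0.002,0,0]
    - [0.002,0,0]
    - [0.002,0,0]
  spin: [0,0,0,0,0,0,0,0,0,0]
  fingers: [-1,-1,-1,-1,-1,-1,-1,-1,-1,-1]

```text
time: 6.55
ee_pos: [0.6123, -0.0133, 0.0375]
eef_rot: [1.691, 1.571, 1.496]
contact_force: [-0.4, -0.5, -0.4]
opening: -0.0003
```

Call:
step_arm:
  dp:
    - [0.0005,0,0]
    - [0.001,0,0]
    - [0.0015,0,0]
    - [0.002,0,0]
    - [0.0025,0,0]
    - [0.0025,0,0]
    - [0.0025,0,0]
    - [0.0025,0,0]
    - [0.0025,0,0]
    - [0.0025,0,0]
  spin: [0,0,0,0,0,0,0,0,0,0]
  fingers: [-1,-1,-1,-1,-1,-1,-1,-1,-1,-1]

```text
time: 7.55
ee_pos: [0.6123, -0.0133, 0.0369]
eef_rot: [1.076, 1.571, 0.881]
contact_force: [0.1, -0.2, 0.2]
opening: -0.0003
```

Call:
step_arm:
  dp:
    - [0.0005,0,0]
    - [0.001,0,0]
    - [0.0015,0,0]
    - [0.002,0,0]
    - [0.0025,0,0]
    - [0.0025,0,0]
    - [0.0025,0,0]
    - [0.0025,0,0]
    - [0.0025,0,0]
    - [0.0025,0,0]
  spin: [0,0,0,0,0,0,0,0,0,0]
  fingers: [-1,-1,-1,-1,-1,-1,-1,-1,-1,-1]

```text
time: 8.55
ee_pos: [0.6123, -0.0133, 0.0363]
eef_rot: [1.615, 1.571, 1.42]
contact_force: [0.0, 0.3, 0.3]
opening: 0.0002
```

Call:
step_arm:
  dp:
    - [0.0005,0,0]
    - [0.001,0,0]
    - [0.0015,0,0]
    - [0.002,0,0]
    - [0.0025,0,0]
    - [0.0025,0,0]
    - [0.0025,0,0]
    - [0.0025,0,0]
    - [0.0025,0,0]
    - [0.0025,0,0]
  spin: [0,0,0,0,0,0,0,0,0,0]
  fingers: [-1,-1,-1,-1,-1,-1,-1,-1,-1,-1]

```text
time: 9.55
ee_pos: [0.6123, -0.0133, 0.0357]
eef_rot: [1.058, 1.571, 0.863]
contact_force: [0.2, -0.2, 0.6]
opening: 0.0
```

Call:
step_arm:
  dp:
    - [0.0005,0,0]
    - [0.001,0,0]
    - [0.0015,0,0]
    - [0.002,0,0]
    - [0.0025,0,0]
    - [0.0025,0,0]
    - [0.0025,0,0]
    - [0.0025,0,0]
    - [0.0025,0,0]
    - [0.0025,0,0]
  spin: [0,0,0,0,0,0,0,0,0,0]
  fingers: [-1,-1,-1,-1,-1,-1,-1,-1,-1,-1]

```text
time: 10.55
ee_pos: [0.6123, -0.0133, 0.0351]
eef_rot: [1.094, 1.571, 0.899]
contact_force: [-0.4, 1.0, -0.4]
opening: -0.0001
```

Call:
step_arm:
  dp:
    - [0.0005,0,0]
    - [0.001,0,0]
    - [0.0015,0,0]
    - [0.002,0,0]
    - [0.0025,0,0]
    - [0.0025,0,0]
    - [0.0025,0,0]
    - [0.0025,0,0]
    - [0.0025,0,0]
    - [0.0025,0,0]
  spin: [0,0,0,0,0,0,0,0,0,0]
  fingers: [-1,-1,-1,-1,-1,-1,-1,-1,-1,-1]

```text
time: 11.55
ee_pos: [0.6123, -0.0133, 0.0344]
eef_rot: [1.144, 1.571, 0.949]
contact_force: [0.2, -0.1, 0.7]
opening: 0.0001
```

Call:
step_arm:
  dp:
    - [0.0005,0,0]
    - [0.001,0,0]
    - [0.0015,0,0]
    - [0.002,0,0]
    - [0.0025,0,0]
    - [0.0025,0,0]
    - [0.0025,0,0]
    - [0.0025,0,0]
    - [0.0025,0,0]
    - [0.0025,0,0]
  spin: [0,0,0,0,0,0,0,0,0,0]
  fingers: [-1,-1,-1,-1,-1,-1,-1,-1,-1,-1]

```text
time: 12.55
ee_pos: [0.6123, -0.0133, 0.0338]
eef_rot: [1.328, 1.571, 1.133]
contact_force: [0.1, 0.4, -0.3]
opening: 0.0
```

Call:
step_arm:
  dp:
    - [0.0005,0,0]
    - [0.001,0,0]
    - [0.0015,0,0]
    - [0.002,0,0]
    - [0.0025,0,0]
    - [0.0025,0,0]
    - [0.0025,0,0]
    - [0.0025,0,0]
    - [0.0025,0,0]
    - [0.0025,0,0]
  spin: [0,0,0,0,0,0,0,0,0,0]
  fingers: [-1,-1,-1,-1,-1,-1,-1,-1,-1,-1]

```text
time: 13.55
ee_pos: [0.6123, -0.0133, 0.0332]
eef_rot: [1.194, 1.571, 0.999]
contact_force: [0.0, 0.0, 0.1]
opening: 0.0002
```

Call:
step_arm:
  dp:
    - [0.0005,0,0]
    - [0.001,0,0]
    - [0.0015,0,0]
    - [0.002,0,0]
    - [0.0025,0,0]
    - [0.0025,0,0]
    - [0.0025,0,0]
    - [0.0025,0,0]
    - [0.0025,0,0]
    - [0.0025,0,0]
  spin: [0,0,0,0,0,0,0,0,0,0]
  fingers: [-1,-1,-1,-1,-1,-1,-1,-1,-1,-1]

```text
time: 14.55
ee_pos: [0.6124, -0.0133, 0.0326]
eef_rot: [0.732, 1.571, 0.537]
contact_force: [0.5, 0.8, -0.3]
opening: 0.0001
```

Call:
step_arm:
  dp:
    - [0.0005,0,0]
    - [0.001,0,0]
    - [0.0015,0,0]
    - [0.002,0,0]
    - [0.0025,0,0]
    - [0.0025,0,0]
    - [0.0025,0,0]
    - [0.0025,0,0]
    - [0.0025,0,0]
    - [0.0025,0,0]
  spin: [0,0,0,0,0,0,0,0,0,0]
  fingers: [-1,-1,-1,-1,-1,-1,-1,-1,-1,-1]

```text
time: 15.55
ee_pos: [0.6124, -0.0133, 0.0324]
eef_rot: [0.175, 1.571, -0.019]
contact_force: [-3.0, -0.4, 5.3]
opening: 0.0002
```

Call:
step_arm:
  dp:
    - [0.0005,0,0]
    - [0.001,0,0]
    - [0.0015,0,0]
    - [0.002,0,0]
    - [0.0025,0,0]
    - [0.0025,0,0]
    - [0.0025,0,0]
    - [0.0025,0,0]
    - [0.0025,0,0]
    - [0.0025,0,0]
  spin: [0,0,0,0,0,0,0,0,0,0]
  fingers: [-1,-1,-1,-1,-1,-1,-1,-1,-1,-1]

```text
time: 16.55
ee_pos: [0.6128, -0.0134, 0.0324]
eef_rot: [0.084, 1.569, -0.111]
contact_force: [-3.4, 0.9, 7.5]
opening: -0.0
```

Call:
step_arm:
  dp:
    - [0.0005,0,0]
    - [0.001,0,0]
    - [0.0015,0,0]
    - [0.002,0,0]
    - [0.0025,0,0]
    - [0.003,0,0]
    - [0.0035,0,0]
    - [0.0035,0,0]
    - [0.0035,0,0]
    - [0.0035,0,0]
  spin: [0,0,0,0,0,0,0,0,0,0]
  fingers: [-1,-1,-1,-1,-1,-1,-1,-1,-1,-1]

```text
time: 17.55
ee_pos: [0.6133, -0.0135, 0.0324]
eef_rot: [0.086, 1.568, -0.109]
contact_force: [-2.9, 0.2, 10.7]
opening: 0.0001
```

Call:
step_arm:
  dp:
    - [0,0,-0.005]
    - [0,0,-0.013]
    - [0,0,-0.021]
    - [0,0,-0.03]
    - [0,0,-0.038]
    - [0,0,-0.046]
    - [0,0,-0.054]
    - [0,0,-0.062]
    - [0,0,-0.07]
    - [0,0,-0.08]
  spin: [0,0,0,0,0,0,0,0,0,0]
  fingers: [-1,-1,-1,-1,-1,-1,-1,-1,-1,-1]

```text
time: 18.55
ee_pos: [0.5948, -0.0098, 0.0324]
eef_rot: [0.085, 1.565, -0.11]
contact_force: [2.1, -1.3, 6.7]
opening: 0.0
```

Call:
step_arm:
  dp:
    - [0.003,0,0]
    - [0.005,0,0]
    - [0.007,0,0]
    - [0.007,0,-0.008]
    - [0.007,0,-0.018]
    - [0.007,0,-0.028]
    - [0.007,0,-0.038]
    - [0.007,0,-0.048]
    - [0.007,0,-0.058]
    - [0.007,0,-0.068]
  spin: [0,0,0,0,0,0,0,0,0,0]
  fingers: [-1,-1,-1,-1,-1,-1,-1,-1,-1,-1]

```text
time: 19.55
ee_pos: [0.5793, -0.0067, 0.0324]
eef_rot: [0.075, 1.561, -0.12]
contact_force: [3.2, -0.2, 13.2]
opening: 0.0004
```

```bash
python3 - <<'E'
from fit import *
where(); im=snapshot("scene"); cv2.imwrite("pics/s3.png",cv2.convertScaleAbs(cv2.resize(im[190:340,190:355],None,fx=4,fy=4,interpolation=cv2.INTER_CUBIC),alpha=1.4))
p=np.load("p.npy")
for v in (.012,.04,.05,.06,.07): print(v,((proj("scene",S(p,[(76-1000*v,44,32.4),(76-1000*v,-44,32.4),(296-1000*v,-44,32.4),(208-1000*v,0,32.4)]))-(190,190))*4).round().tolist())
E
```

```text
stage mm [81.68 -0.78 32.37]
0.012 [[285.0, 135.0], [147.0, 213.0], [425.0, 513.0], [378.0, 338.0]]
0.04 [[253.0, 104.0], [117.0, 180.0], [386.0, 471.0], [342.0, 301.0]]
0.05 [[242.0, 93.0], [106.0, 169.0], [372.0, 456.0], [329.0, 289.0]]
0.06 [[231.0, 82.0], [95.0, 157.0], [358.0, 441.0], [317.0, 276.0]]
0.07 [[220.0, 72.0], [85.0, 146.0], [345.0, 427.0], [305.0, 263.0]]
```

View pics/s3.png

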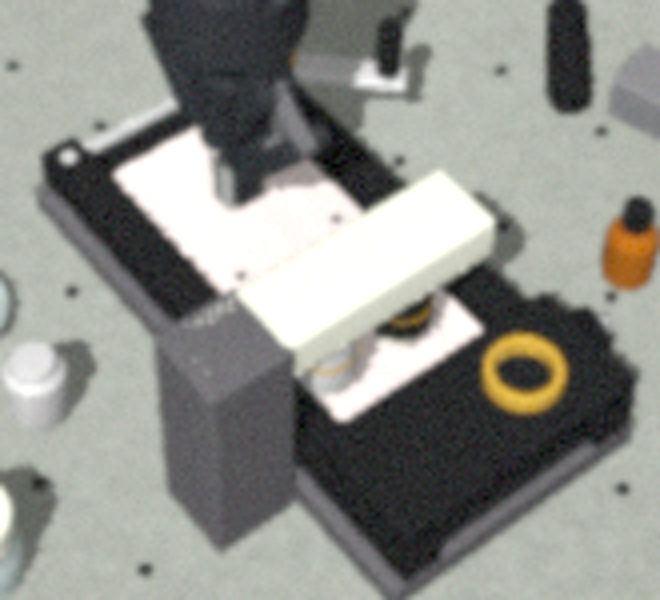

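The plate's right front corner is now at crop (115,177), so the plate has followed to about 0.042. About 28 mm are left.

Call:
step_arm:
  dp:
    - [0.001,0,-0.008]
    - [0.002,0,-0.018]
    - [0.002,0,-0.028]
    - [0.002,0,-0.038]
    - [0.002,0,-0.048]
    - [0.002,0,-0.058]
    - [0.002,0,-0.068]
    - [0.002,0,-0.078]
    - [0.002,0,-0.088]
    - [0.002,0,-0.096]
  spin: [0,0,0,0,0,0,0,0,0,0]
  fingers: [-1,-1,-1,-1,-1,-1,-1,-1,-1,-1]

```text
time: 20.6
ee_pos: [0.5564, -0.0021, 0.0324]
eef_rot: [0.077, 1.56, -0.118]
contact_force: [6.9, -1.5, 10.1]
opening: 0.0002
```

Call:
step_arm:
  dp:
    - [0.001,0,-0.005]
    - [0.001,0,-0.01]
    - [0.001,0,-0.015]
    - [0.001,0,-0.02]
    - [0.001,0,-0.025]
    - [0.001,0,-0.03]
    - [0.001,0,-0.033]
    - [0.001,0,-0.036]
    - [0.001,0,-0.036]
    - [0.001,0,-0.036]
  spin: [0,0,0,0,0,0,0,0,0,0]
  fingers: [-1,-1,-1,-1,-1,-1,-1,-1,-1,-1]

```text
time: 21.6
ee_pos: [0.5486, -0.0004, 0.0323]
eef_rot: [0.1, 1.557, -0.096]
contact_force: [8.6, -1.9, 12.0]
opening: -0.0002
```

```bash
python3 - <<'E'
from fit import *
where(); im=snapshot("scene"); cv2.imwrite("pics/s4.png",cv2.convertScaleAbs(cv2.resize(im[190:310,190:330],None,fx=4,fy=4,interpolation=cv2.INTER_CUBIC),alpha=1.4))
E
```

```text
stage mm [50.36 -0.6  32.34]
```

View pics/s4.png

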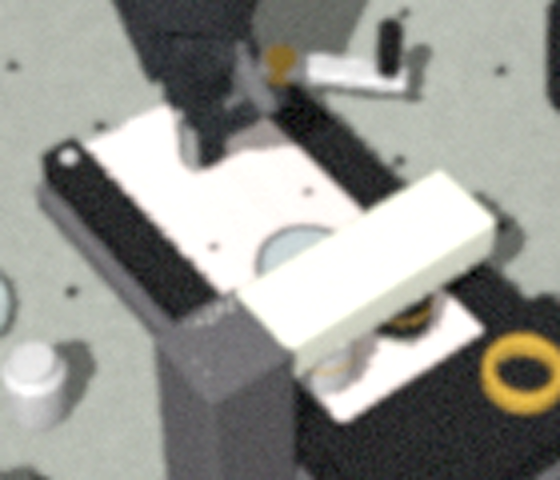

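The plate's front corner is at crop (85,146), which is where home projects. The drag force rose from 3 to 8.6 N, so it's against the stop. I'll lift off and go to the post.

Call:
step_arm:
  dp:
    - [-0.02,0,0]
    - [-0.08,0,0]
    - [-0.18,0,0]
    - [-0.28,0,0]
    - [-0.32,0,0]
    - [-0.32,0,0]
    - [-0.32,0,0]
    - [-0.32,0,0]
    - [-0.32,0,0]
    - [-0.32,0,0]
  spin: [0,0,0,0,0,0,0,0,0,0]
  fingers: [-1,-1,-1,-1,-0.5,0,0,0,0,0]

```text
time: 22.65
ee_pos: [0.5433, 0.0003, 0.1071]
eef_rot: [-3.062, 1.569, 3.026]
contact_force: [0.4, -0.7, -0.8]
opening: 0.0427
```

```bash
python3 - <<'E'
from fit import *
where(); o=observe(); print(o["time"],o["opening"],o["contact_force"])
im=snapshot("scene"); cv2.imwrite("pics/s5.png",im); print([(m["conf"],np.argwhere(m["mask"]).min(0)[::-1],np.argwhere(m["mask"]).max(0)[::-1]) for m in masks_of("scene","clamp_post")])
p=np.load("p.npy"); to(post(p[4],105)); to(post(p[4],56))
for a in (.05,.11,.17): print(proj("scene",S(p,[post(a,85),post(a,49)])).round(1).tolist())
for c in (0,): # centroid of dark post pixels
    w=im[190:212,280:296].min(2); ys,xs=np.where(w<50); print("post cols",xs.min()+280,xs.max()+280,"rows",ys.min()+190,ys.max()+190)
E
```

```text
stage mm [ 45.01  -0.96 107.1 ]
22.65 0.042700707963045426 [ 0.35689118 -0.72134701 -0.75907568]
[(0.72, array([255, 196]), array([290, 212]))]
world [0.5905 0.1    0.105 ] dp [0.01   0.4279 0.1072]
world [0.5905 0.1    0.056 ] dp [0.206  0.4279 0.1074]
[[287.4, 194.5], [286.8, 206.4]]
[[287.3, 195.6], [286.7, 207.6]]
[[287.0, 196.8], [286.4, 208.8]]
post cols 284 289 rows 196 208
```

Call:
step_arm:
  dp:
    - [0,0.15,0.04]
    - [0,0.3,0.075]
    - [0,0.428,0.107]
    - [0.0,0.428,0.107]
    - [0.02,0.428,0.107]
    - [0.06,0.428,0.107]
    - [0.1,0.428,0.107]
    - [0.14,0.428,0.107]
    - [0.18,0.428,0.107]
    - [0.206,0.428,0.107]
  spin: [0,0,0,0,0,0,0,0,0,0]
  fingers: [0,0,0,0,0,0,0,0,0,0]

```text
time: 23.75
ee_pos: [0.5901, 0.0997, 0.0549]
eef_rot: [-2.919, 1.569, -3.115]
contact_force: [0.1, -0.8, -0.7]
opening: 0.0424
```

Call:
step_arm:
  dp:
    - [0,0,0]
    - [0,0,0]
    - [0,0,0]
    - [0,0,0]
    - [0,0,0]
    - [0,0,0]
    - [0,0,0]
    - [0,0,0]
    - [0,0,0]
    - [0,0,0]
  spin: [0,0,0,0,0,0,0,0,0,0]
  fingers: [-1,-1,-1,-1,-1,-1,-1,-1,-1,-1]
  squeeze: 20

```text
time: 24.75
ee_pos: [0.5909, 0.1001, 0.0567]
eef_rot: [0.418, 1.57, 0.223]
contact_force: [5.4, 0.7, -2.7]
opening: 0.0134
```

```bash
python3 - <<'E'
from fit import *
where(); o=observe(); print(o["time"],o["opening"],o["contact_force"])
p=np.load("p.npy"); A=p[4]; P0=np.array(post(A)); t=np.radians(50)
# arc offsets along tool z(stage x), tool y(stage y), units 250 mm
for a in np.linspace(A,2.47,31): print(round(a,3),((np.array(post(a))-P0)[:2]/250).round(3).tolist())
E
```

```text
stage mm [ 72.33 106.2   56.67]
24.75 0.013415123581331753 [ 5.38112926  0.7420633  -2.69792298]
0.11 [0.0, 0.0]
0.189 [0.012, -0.014]
0.267 [0.023, -0.028]
0.346 [0.033, -0.044]
0.425 [0.041, -0.06]
0.503 [0.049, -0.077]
0.582 [0.055, -0.094]
0.661 [0.059, -0.111]
0.739 [0.062, -0.129]
0.818 [0.064, -0.148]
0.897 [0.064, -0.166]
0.975 [0.063, -0.184]
1.054 [0.06, -0.202]
1.133 [0.056, -0.22]
1.211 [0.051, -0.237]
1.29 [0.044, -0.254]
1.369 [0.036, -0.271]
1.447 [0.027, -0.286]
1.526 [0.017, -0.301]
1.605 [0.005, -0.315]
1.683 [-0.008, -0.328]
1.762 [-0.022, -0.34]
1.841 [-0.036, -0.351]
1.919 [-0.052, -0.361]
1.998 [-0.068, -0.37]
2.077 [-0.085, -0.377]
2.155 [-0.102, -0.383]
2.234 [-0.119, -0.387]
2.313 [-0.137, -0.39]
2.391 [-0.156, -0.392]
2.47 [-0.174, -0.392]
```

Call:
step_arm:
  dp:
    - [0,-0.014,0.012]
    - [0,-0.028,0.023]
    - [0,-0.044,0.033]
    - [0,-0.06,0.041]
    - [0,-0.077,0.049]
    - [0,-0.094,0.055]
    - [0,-0.111,0.059]
    - [0,-0.129,0.062]
    - [0,-0.148,0.064]
    - [0,-0.166,0.064]
  spin: [0,0,0,0,0,0,0,0,0,0]
  fingers: [-1,-1,-1,-1,-1,-1,-1,-1,-1,-1]

```text
time: 25.75
ee_pos: [0.5985, 0.057, 0.0567]
eef_rot: [1.379, 1.569, 1.184]
contact_force: [5.3, 4.8, -2.0]
opening: 0.0136
```

```bash
python3 - <<'E'
from fit import *
where(); o=observe(); print(o["time"],o["opening"],o["contact_force"])
print(post(.897))
E
```

```text
stage mm [88.13 65.48 56.69]
25.75 0.01361873786910134 [ 5.27685475  4.7620318  -1.97238996]
[np.float64(87.98282674513227), np.float64(64.58868761644558), 85]
```

Call:
step_arm:
  dp:
    - [0,-0.018,-0.001]
    - [0,-0.036,-0.004]
    - [0,-0.054,-0.008]
    - [0,-0.071,-0.013]
    - [0,-0.088,-0.02]
    - [0,-0.105,-0.028]
    - [0,-0.12,-0.037]
    - [0,-0.135,-0.047]
    - [0,-0.149,-0.059]
    - [0,-0.162,-0.072]
  spin: [0,0,0,0,0,0,0,0,0,0]
  fingers: [-1,-1,-1,-1,-1,-1,-1,-1,-1,-1]

```text
time: 26.75
ee_pos: [0.5765, 0.0151, 0.0572]
eef_rot: [-0.433, 1.558, -0.631]
contact_force: [24.8, -20.5, -12.5]
opening: 0.0133
```

Call:
step_arm:
  dp:
    - [0,-0.012,-0.014]
    - [0,-0.023,-0.028]
    - [0,-0.033,-0.044]
    - [0,-0.042,-0.06]
    - [0,-0.049,-0.077]
    - [0,-0.055,-0.094]
    - [0,-0.059,-0.111]
    - [0,-0.062,-0.129]
    - [0,-0.064,-0.14]
    - [0,-0.064,-0.15]
  spin: [0,0,0,0,0,0,0,0,0,0]
  fingers: [-1,-1,-1,-1,-1,-1,-1,-1,-1,-1]

```text
time: 27.75
ee_pos: [0.5335, -0.0015, 0.0573]
eef_rot: [-1.3, 1.548, -1.503]
contact_force: [2.9, -56.1, -1.3]
opening: 0.0108
```

```bash
python3 - <<'E'
from fit import *
where(); o=observe(); print(o["time"],o["opening"],o["contact_force"])
E
```

```text
stage mm [35.8  -4.6  57.27]
27.75 0.010798012598618326 [  2.9418528  -56.13960021  -1.27713827]
```

```bash
python3 - <<'E'
from fit import *
a=snapshot("scene")[150:300,170:340]; f=lambda i,k:cv2.convertScaleAbs(cv2.resize(i,None,fx=k,fy=k,interpolation=cv2.INTER_CUBIC),alpha=1.6)
cv2.imwrite("pics/c1.png",f(a,4)); 
E
```

```text
(no output)
```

View pics/c1.png

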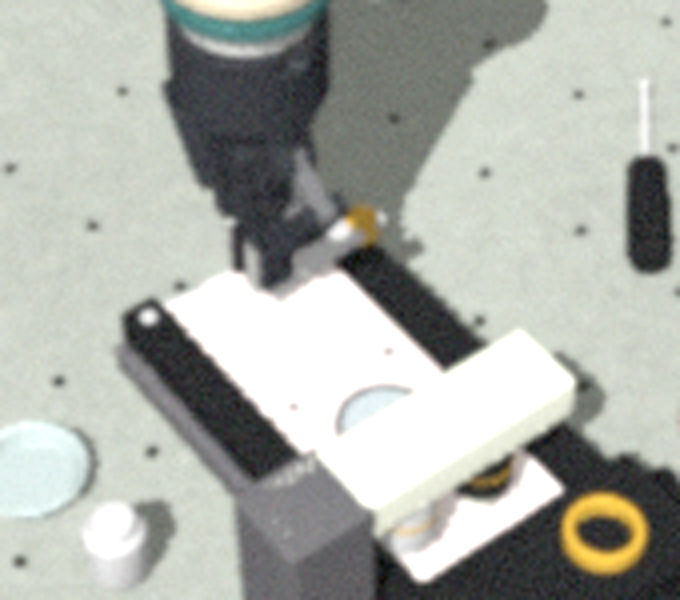

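The lever is nearly across, its tip by the fingers at crop (290,270), and the plate is still home. The post has crept to the edge of the pads, hence the side force. I'll relax that first, then release.

Call:
step_arm:
  dp:
    - [0,-0.015,0]
    - [0,-0.03,0]
    - [0,-0.045,0]
    - [0,-0.05,0]
    - [0,-0.05,0]
    - [0,-0.05,0]
    - [0,-0.05,0]
    - [0,-0.05,0]
    - [0,-0.05,0]
    - [0,-0.05,0]
  spin: [0,0,0,0,0,0,0,0,0,0]
  fingers: [-1,-1,-1,-1,-0.4,-0.2,0,0,0,0]

```text
time: 28.8
ee_pos: [0.5304, -0.0005, 0.0564]
eef_rot: [2.368, 1.571, 2.173]
contact_force: [0.4, 0.4, 0.1]
opening: 0.0428
```

```bash
python3 - <<'E'
from fit import *
where(); o=observe(); print(o["time"],o["opening"],o["contact_force"])
a=snapshot("scene")[150:300,170:340]; b=snapshot("top")[180:260,220:330]
f=lambda i,k:cv2.convertScaleAbs(cv2.resize(i,None,fx=k,fy=k,interpolation=cv2.INTER_CUBIC),alpha=1.6)
cv2.imwrite("pics/c2.png",f(a,4)); cv2.imwrite("pics/c2t.png",f(b,5))
p=np.load("p.npy")
for a in (1.9,2.0,2.1,2.2,2.3,2.443): print(a,((proj("scene",S(p,[post(a,85),post(a,49)]))-(170,150))*4).round().tolist())
E
```

```text
stage mm [32.54 -4.24 56.41]
28.8 0.042792254592545535 [0.37718059 0.373158   0.10325966]
1.9 [[316.0, 246.0], [318.0, 293.0]]
2.0 [[306.0, 242.0], [308.0, 290.0]]
2.1 [[296.0, 238.0], [298.0, 286.0]]
2.2 [[287.0, 233.0], [289.0, 281.0]]
2.3 [[279.0, 228.0], [281.0, 275.0]]
2.443 [[268.0, 219.0], [271.0, 267.0]]
```

View pics/c2.png

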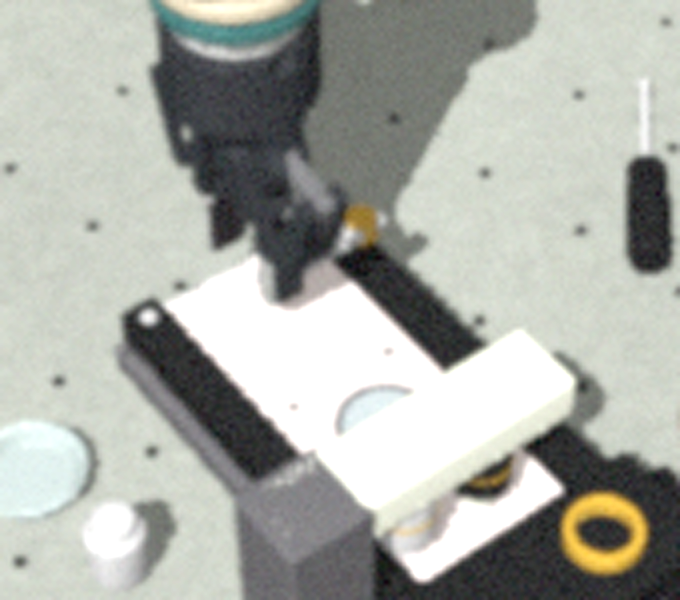

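Call:
step_arm:
  dp:
    - [0,0.02,0]
    - [0,0.045,0]
    - [0,0.045,-0.01]
    - [0,0.045,-0.02]
    - [0,0.045,-0.03]
    - [0,0.045,-0.04]
    - [0,0.045,-0.05]
    - [0,0.045,-0.06]
    - [0,0.045,-0.065]
    - [0,0.045,-0.065]
  spin: [0,0,0,0,0,0,0,0,0,0]
  fingers: [0,0,0,0,0,0,0,0,0,0]

```text
time: 29.9
ee_pos: [0.5168, 0.0132, 0.0565]
eef_rot: [-0.353, 1.57, -0.548]
contact_force: [0.9, -1.3, -0.2]
opening: 0.0427
```

```bash
python3 - <<'E'
from fit import *
where(); o=observe(); print(o["time"],o["opening"],o["contact_force"])
E
```

```text
stage mm [16.46  6.6  56.52]
29.9 0.042743182145121114 [ 0.85109392 -1.25220111 -0.18551337]
```

Call:
step_arm:
  dp:
    - [0,0,-0.004]
    - [0,0,-0.008]
    - [0,0,-0.012]
    - [0,0,-0.016]
    - [0,0,-0.02]
    - [0,0,-0.024]
    - [0,0,-0.024]
    - [0,0,-0.024]
    - [0,0,-0.024]
    - [0,0,-0.024]
  spin: [0,0,0,0,0,0,0,0,0,0]
  fingers: [0,0,0,0,0,0,0,0,0,0]

```text
time: 30.9
ee_pos: [0.5153, 0.0136, 0.0568]
eef_rot: [0.062, 1.559, -0.134]
contact_force: [29.2, -6.9, -17.7]
opening: 0.0424
```

```bash
python3 - <<'E'
from fit import *
where(); o=observe(); print(o["time"],o["opening"],o["contact_force"])
E
```

```text
stage mm [14.93  6.63 56.84]
30.9 0.042410258078064915 [ 29.23743338  -6.91090363 -17.71004395]
```

The lever is against its hard stop (29 N, no further motion). I'll back off and lift clear.

Call:
step_arm:
  dp:
    - [0,0,0.03]
    - [0,0,0.06]
    - [0,0,0.08]
    - [0,0,0.08]
    - [-0.06,0,0.08]
    - [-0.15,0,0.08]
    - [-0.3,0,0.08]
    - [-0.45,0,0.08]
    - [-0.6,0,0.08]
    - [-0.6,0,0.08]
  spin: [0,0,0,0,0,0,0,0,0,0]
  fingers: [0,0,0,0,0,0,0,0,0,0]

```text
time: 31.9
ee_pos: [0.5324, 0.0108, 0.2143]
eef_rot: [0.165, 1.559, -0.03]
contact_force: [0.7, 0.7, 0.7]
opening: 0.0426
```

Call:
step_arm:
  dp:
    - [0,0.15,0]
    - [0,0.3,0]
    - [0,0.45,0]
    - [0,0.6,0]
    - [0,0.75,0]
    - [0,0.9,0]
    - [0,1.0,0]
    - [0,1.0,0]
    - [0,1.0,0]
    - [0,1.0,0]
  spin: [0,0,0,0,0,0,0,0,0,0]
  fingers: [0,0,0,0,0,0,0,0,0,0]

```text
time: 32.9
ee_pos: [0.5788, 0.2551, 0.2068]
eef_rot: [-0.696, 1.571, -0.892]
contact_force: [-0.1, 1.1, 0.3]
opening: 0.0428
```

```bash
python3 - <<'E'
from fit import *
o=observe(); print(o["time"],o["contact_force"],o["ee_pos"])
a=snapshot("scene")[190:340,190:355]; b=snapshot("top")[110:260,230:370]
f=lambda i:cv2.convertScaleAbs(cv2.resize(i,None,fx=4,fy=4,interpolation=cv2.INTER_CUBIC),alpha=1.4)
cv2.imwrite("pics/e.png",np.hstack([f(a)[:, :500],f(b)])[:600,:][:, :1060] if 0 else cv2.resize(np.hstack([f(a)[:,:560],f(b)]),(800,429)))
p=np.load("p.npy")
for a in (2.2,2.3,2.443): print(a,((proj("scene",S(p,[post(a,85)]))-(190,190))*4*.714).round().tolist(),((proj("top",S(p,[post(a,85)]))-(230,110))*4*.714+(400,0)).round().tolist())
for v in (.06,.067,.07): print(v,((proj("scene",S(p,[(76-1000*v,44,32.4),(76-1000*v,-44,32.4)]))-(190,190))*4*.714).round().tolist(),((proj("top",S(p,[(76-1000*v,44,32.4),(76-1000*v,-44,32.4)]))-(230,110))*4*.714+(400,0)).round().tolist())
E
```

```text
32.9 [-0.12277117  1.11823778  0.2613703 ] [0.57875383 0.25511735 0.20678509]
2.2 [[148.0, 52.0]] [[564.0, 336.0]]
2.3 [[142.0, 48.0]] [[564.0, 344.0]]
2.443 [[134.0, 42.0]] [[563.0, 354.0]]
0.06 [[165.0, 59.0], [68.0, 112.0]] [[513.0, 366.0], [619.0, 388.0]]
0.067 [[160.0, 54.0], [63.0, 106.0]] [[512.0, 375.0], [617.0, 396.0]]
0.07 [[157.0, 51.0], [60.0, 104.0]] [[511.0, 378.0], [617.0, 400.0]]
```

View pics/e.png

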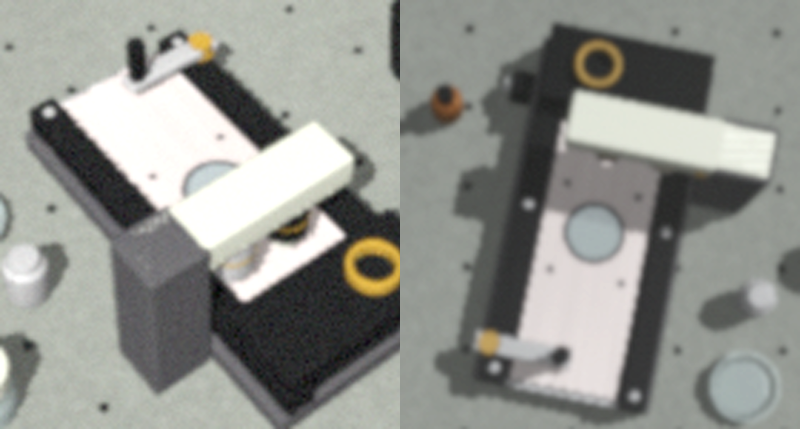

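Both views agree with the predictions. The post top is at (136,42) and (562,354), against (134,42) and (563,354) predicted for closed. The plate's front edge runs from (512,380) to (615,402), where home projects. The arm is clear.

```bash
python3 -c "
from plant import *
print(hand_in())"
```

```text
the job is handed in; nothing more can be done
None
```

The plate is home against the front stop and the clamp lever is closed. I handed the job in at about 33 s of the 51 s allowed; the hand-in gave no verdict.

- **Plate:** I touched down on it at z ≈ 32.4 mm and dragged it home with the readings at 7–13 N, highest 13.2 N. The drag force rose from about 3 N to 8.6 N when it met the stop.
- **Clamp:** I led the post round by a pinch. Towards the end it crept to the edge of the pads and the side force reached 56 N. I let go and pushed it the rest of the way with one finger until it stood hard on its stop, at about 29 N.
- **Last checks:** In both camera views the post and the plate's front edge lie within a few pixels of where closed (2.443) and home (0.070) should appear. The readings showed no contact force beyond noise, with the arm clear. The things lying about showed no movement in the views, though I did not measure them.

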